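Clamp a board in the joiner's jig

ROBOT

A 6-joint arm with a two-finger parallel gripper is mounted at the origin on the work surface. World frame = base frame: x ahead of the robot, y to its left, z up, the work surface at z = 0. Lengths are in m, angles in rad, forces in N, time in s.
With the tool pointing down it reaches from about 0.275 to 0.85 m from the base axis. Payload 19 kg.
Tool frame: the origin (TCP) lies on the centre line of the jaws, within the pads' length; the fingertips stand r.tcp_to_tips ahead of it and the grasp point (between the pads) lies 8 mm behind it (r.tcp_to_tips is the distance from the TCP to the fingertips, in m); z points along the fingers, y is the direction in which the jaws open and shut (so a half turn about z gives the same grasp; the last joint's range is limited). The gripper opens to 85 mm and grips with 20 to 120 N. Pads are 22 mm wide; open, the fingers measure 114 mm over their backs; the gripper's body (76 mm by 85 mm) begins 54 mm behind the grasp point. The pads swing forward as they close: fully open they stand 13 mm farther back than shut.
Start: joints at [-1.461, 0.15, 1.437, -0, 1.554, -0.134], TCP at [0.139, -0.558, 0.242] pointing down, gripper open.
Joint ranges: [-2.8, 2.8], [-0.68, 2.1], [0.12, 2.68], [-1.39, 4.53], [0.16, 2.79], [-2.81, 2.81]. Speed limits (rad/s): [1.89, 1.89, 2.22, 3.01, 3.01, 3.01].

INTERFACE

Orientations are given as [roll, pitch, yaw] about the fixed x, y, z axes, in that order (R = Rz(yaw) Ry(pitch) Rx(roll)).
In Python, from bench import sensors, imaging, r gives the robot as it stands.
- The arm moves only by the tool drive_tool, never from a script. Its arguments are lists of equal length, an entry for each row: "delta_pos": the shift along the world's x, y, z in m, a list of three; "rot": the turn, a rotation vector about the world's x, y, z in rad, a list of three; "fingers": the gripper command: -1 is shut, 1 is fully open, values between are in proportion. A call has 1 to 10 rows; each row is the pose to reach, as a shift and turn from the pose measured when the call began; what a row does not reach only later rows make up. A row lasts 1/10 s, in which the tool goes at most 50 mm and 8.59 degrees, less where a joint would pass 70% of its speed; a pose out of reach is approached as far as the arm can. A call with a gripper value outside its range is refused whole. The fingers move at their own pace and stop on an object; "newtons" is the grip in N (left out, the last holds). Time passes only in rows, so rows that repeat a pose let the fingers close. It gives the time, the measured TCP pose, the force and the opening at its end, in the units of the state.
- sensors.state(): the state, without advancing time (a new reading comes with each control period).
- imaging.get_image(name): name is "side" or "top" or "wrist"; returns (picture, depth): 400x640x3 uint8, red, green, blue; 400x640 float32, m along the optical axis (not along the pixel's ray), 0 where there is no reading.
- imaging.calibration(name): a dict with "fov_y" (degrees; the focal length in pixels is half the picture's height over the tangent of half this angle, whatever the lens; pixels are square), "cx", "cy" (the principal point, pixels), "cam_to_world" (4x4, takes a point from camera to world coordinates); the wrist camera has in their place "hand_eye" (4x4, takes a point from camera to tool coordinates, whose origin is the TCP and whose axes are the flange's). Camera axes: x right, y down, z forward; pixel columns grow to the right and rows downward; lengths in m; the calibration is good to about 2 mm. A picture is of the moment at which its call begins: read the wrist's pose just before it. calibration takes no time and is no camera call.
- r.close_job(): hands the job in, once; it reports no verdict.
The state is a dict: "t": time; "joints": joint angles; "qvel": joint speeds; "effort": joint torques, N m; "tcp_pos": TCP position; "ee_rot": TCP orientation; "wrist_force": force on the tool from outside, world axes, zero at the start; "wrist_torque": the same for the moment, N m; "gripper_width": finger opening in m.
Only numpy, scipy, OpenCV 4.12 (cv2) and the standard library are available. Lean on these libraries where they do the work, as an engineer would, in place of code of your own. Each camera call takes 0.05 s, during which the arm holds its last target.

TASK

Clamp the pine board in the jig: push the steel clamp strap round until it lies across the board against its stop post, then push the black cam lever all the way down towards the strap's free end so that the cam presses on the board. Leave the board where it lies, and do not disturb the tools and bits of wood standing around.

Things in the scene. Friction and masses are not known exactly. Their poses are not given: they have to be found in the camera images.
- fixture: fixed jig; plywood base plate 280 x 280 x 15 mm (its x -45 to 235, y -140 to 140 mm). Origin: on the strap's vertical pivot axis at bench height, z up. Own axes, heights above bench: pivot post 80 mm high, radius 22; dark wood fence along y (x 29 to 49, 31 high); end stop at y -133 (31 high); steel stop post for the strap at x 184, y -30 (radius 9, 69 high).
- strap (a joint): swing of the steel clamp strap about the pivot post, rad. 0: fully over, along the fixture's +x, against the stop post; grows counter-clockwise from above (to fixture +y), up to 1.75. Starts 0.9 to 1.5. Stiff (0.2 N m), stays where left. Two parallel bars (40 mm over both, 56 to 66 mm above bench) from the pivot to a solid end block.
- strap_tip (a point): centre of the strap's solid steel end block, 185 mm from the pivot axis and 60 mm above the bench. The block is 36 mm along the strap, 40 mm across it, and reaches from 50 to 70 mm high; below it is free space down to the base plate (or to the bench, where the strap overhangs the plate).
- lever (a joint): cam lever on the strap, turning on a level pin across it, rad. 0: raised, 100 degrees above the strap's outward direction; grows as pushed outwards and down; 1.55: fully down at its stop, over the strap. Angle above outward level = 1.75 minus value. Starts 0 to 0.3. Stays where left, and down once down. Needs about 2 N at the handle, up to 15 N near the end.
- lever_tip (a point): free end of the lever, on its centre line, 85 mm from the hinge pin. The outer 45 mm is a black plastic handle 22 mm wide across the strap and 12 mm thick.
- cam: dark steel cam disc, 40 mm diameter and 20 mm wide, rigid with the lever. Origin: on the hinge pin, 85 mm from the pivot axis along the strap and 61 mm above the bench. With the lever up it clears the board by about 2 to 4 mm; with the strap over and the lever down it presses on the board.
- board: loose pine board 70 x 250 x 22 mm lying on the base plate against the fence, its length along the fixture's y; origin: centre of its underside, 85 mm from the pivot axis, 15 mm above the bench. Its top is 37 mm above the bench. To be left lying there.
- screwdriver: loose screwdriver with grey handle lying on the bench, about 30 mm high; origin about its middle. To be left alone.
- tin: loose open steel tin, 72 mm diameter, 60 mm high; origin: centre of its underside. To be left alone.
- offcut: loose wood offcut 45 x 35 x 22 mm; origin: centre of its underside. To be left alone.
- dowel: loose upright wooden dowel stub, 30 mm diameter, 50 mm high; origin: centre of its underside. To be left alone.

How it is judged:
By the outcome, as a careful person would: the job done as asked, in the order asked, and still so for the second after the job is handed in, with the robot touching nothing.
It also fails if it takes over 45 s, if anything falls off the work surface, if the arm or the gripper's body presses on something with over 40 N, if the wrist force passes 120 N, or if a joint passes its speed limit or range.

## Working session

There is one attempt and no reset: what is moved stays moved. The work goes in short steps, Python scripts to look and compute and a tool call to move; the robot and the scene stay as the last step left them, time stands still between calls to the robot, and variables do not carry over. Pictures are saved under pics/ and viewed, and the job is handed in when it is done.

Besides the shell and the picture viewer there is one more tool, called by a JSON object that holds its "method" and its "body". drive_tool: Moves the arm, as the interface text tells. Its arguments: {"type":"object","properties":{"delta_pos":{"type":"array"},"rot":{"type":"array"},"fingers":{"type":"array"},"newtons":{"type":"number"}},"required":["delta_pos","rot","fingers"]}

```bash
ls; mkdir -p pics; cat > h.py <<'E'
import numpy as np,cv2
from bench import sensors,imaging,r
def K(c):
    f=200/np.tan(np.radians(c["fov_y"])/2); return f,c["cx"],c["cy"]
def cloud(d,c,T):
    f,cx,cy=K(c); v,u=np.mgrid[0:400,0:640]
    P=np.stack([(u-cx)/f*d,(v-cy)/f*d,d],-1)
    return P@T[:3,:3].T+T[:3,3]
E
python3 - <<'E'
from h import *
print(sensors.state(), r.tcp_to_tips)
for n in("side","top"):
    im,d=imaging.get_image(n); c=imaging.calibration(n); print(n,c)
    cv2.imwrite(f"pics/{n}0.png",im[:,:,::-1]); np.savez(f"{n}0.npz",im=im,d=d,T=c["cam_to_world"])
E
```

```text
pics
{'t': 0.0, 'joints': array([-1.46099436e+00,  1.50994527e-01,  1.43800504e+00,  2.28193310e-05,
        1.55379059e+00, -1.34003502e-01]), 'qvel': array([-0.00066719, -0.00091198, -0.00087191, -0.0008343 , -0.00078655,
       -0.00097224]), 'effort': array([-3.10563853e-03, -7.13048744e+01, -5.70862842e+01, -2.83261043e-04,
        9.11861396e-03, -5.89914430e-05]), 'tcp_pos': array([ 0.13876491, -0.55777802,  0.24168353]), 'ee_rot': array([-3.14040893e+00, -1.82601213e-04,  2.43804962e-01]), 'wrist_force': array([-0.19555087, -0.0523774 , -0.03610321]), 'wrist_torque': array([ 0.05246939, -0.00728566, -0.01724276]), 'gripper_width': 0.08527982311922172} 0.011
side {'fov_y': 54.93733945647534, 'cx': 313.02088210172417, 'cy': 201.1324775847624, 'cam_to_world': array([[ 0.87189752, -0.24817815,  0.42214015,  0.26307349],
       [-0.48923455, -0.47858084,  0.72911586, -0.68473522],
       [ 0.02107756, -0.84223986, -0.53869078,  0.59170321],
       [ 0.        ,  0.        ,  0.        ,  1.        ]])}
top {'fov_y': 42.56588754882376, 'cx': 319.3782084458981, 'cy': 201.94110084834364, 'cam_to_world': array([[ 0.02210518, -0.99189042,  0.12515891,  0.48169643],
       [-0.99974266, -0.02256912, -0.00228991,  0.00225266],
       [ 0.00509607, -0.12507609, -0.99213407,  1.4146616 ],
       [ 0.        ,  0.        ,  0.        ,  1.        ]])}
```

View pics/side0.png

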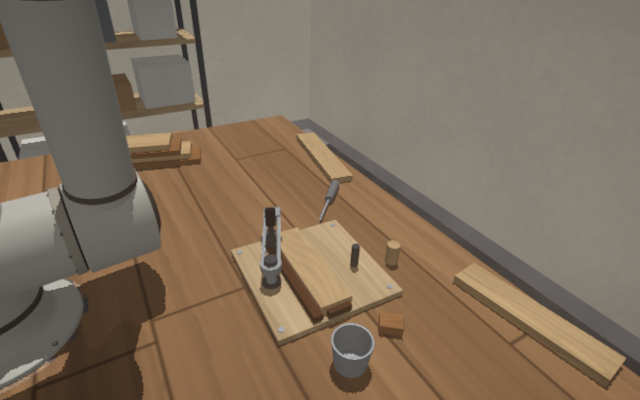

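View pics/top0.png

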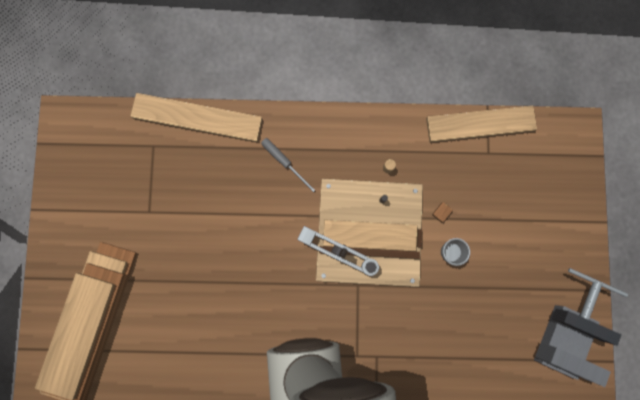

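The side view shows the pivot at about (270,268), the strap running to its end block near (272,215), and the stop post at (355,256). In the top view the pivot is at (371,267), the end block at (306,236), the stop post at (385,200), the screwdriver tip at (313,190), the dowel at (390,165), the offcut at (443,212) and the tin at (456,252).

```bash
python3 - <<'E'
from h import *
z=np.load("top0.npz");c=imaging.calibration("top");T=z["T"]
P=cloud(z["d"],c,T)
f,cx,cy=K(c)
def onz(u,v,h):
    ray=T[:3,:3]@np.array([(u-cx)/f,(v-cy)/f,1]);o=T[:3,3];return o+ray*(h-o[2])/ray[2]
for n,u,v,h in[("pivot",371,267,.08),("tip",306,236,.07),("stop",384,200,.069),("sd",278,153,.03),("sdtip",313,190,.005),("dowel",390,165,.05),("offc",443,212,.022),("tin",456,245,.06),("c1",321,180,.015),("c2",422,185,.015),("c3",421,286,.015),("c4",317,283,.015)]:
    print(n,onz(u,v,h).round(4),P[v,u].round(4))
# zoom
im=z["im"][130:310,250:480];cv2.imwrite("pics/topz.png",cv2.resize(im[:,:,::-1],None,fx=3.4,fy=3.3,interpolation=cv2.INTER_CUBIC))
s=np.load("side0.npz")["im"][180:390,220:420];cv2.imwrite("pics/sidez.png",cv2.resize(s[:,:,::-1],None,fx=2.8,fy=2.8,interpolation=cv2.INTER_CUBIC))
E
```

```text
pivot [ 0.4839 -0.1377  0.08  ] [ 0.4839 -0.1377  0.0802]
tip [0.5607 0.0322 0.07  ] [0.5608 0.0322 0.0682]
stop [ 0.6605 -0.1716  0.069 ] [ 0.66   -0.1711  0.0729]
sd [0.7894 0.1158 0.03  ] [0.7908 0.1163 0.0238]
sdtip [0.6925 0.0174 0.005 ] [0.6902 0.0173 0.0207]
dowel [ 0.7589 -0.1897  0.05  ] [ 0.7585 -0.1894  0.0521]
offc [ 0.6374 -0.3391  0.022 ] [ 0.6371 -0.3385  0.0245]
tin [ 0.5464 -0.3633  0.06  ] [ 0.5492 -0.3791  0.0014]
c1 [ 0.7194 -0.0041  0.015 ] [ 0.7209 -0.0041  0.0064]
c2 [ 0.7119 -0.2833  0.015 ] [ 0.7124 -0.284   0.0115]
c3 [ 0.4362 -0.2798  0.015 ] [ 0.4358 -0.2824  0.002 ]
c4 [0.4381 0.0006 0.015 ] [4.376e-01 5.000e-04 2.000e-04]
```

View pics/topz.png

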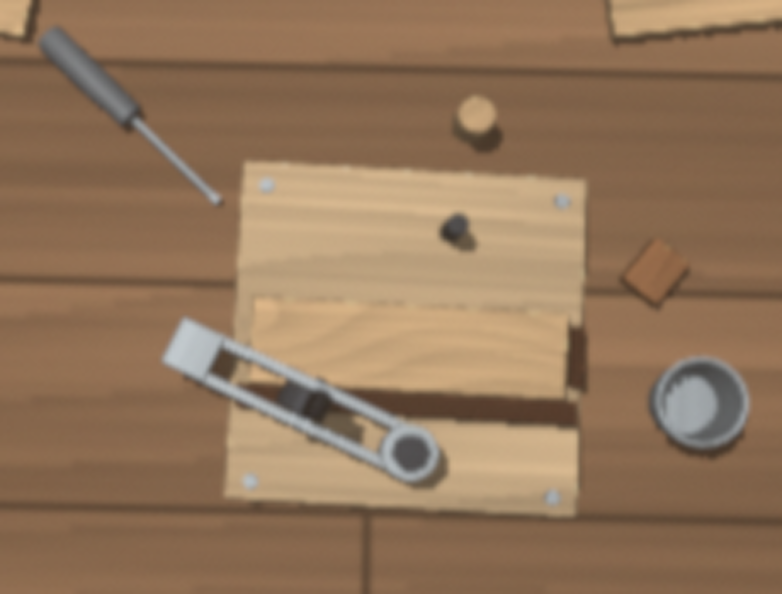

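View pics/sidez.png

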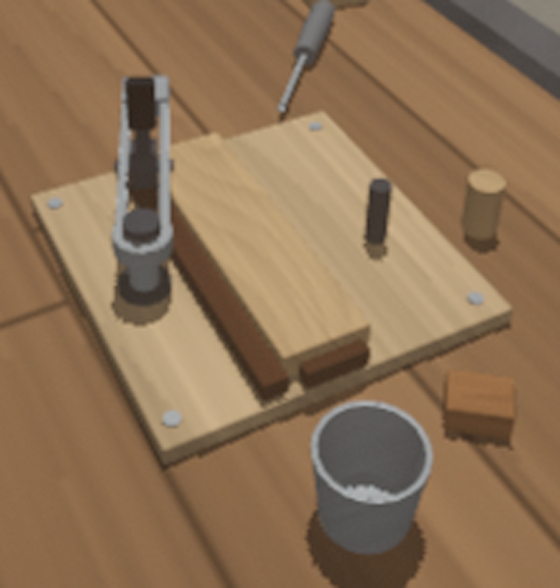

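{"method": "drive_tool", "body": {"delta_pos": [[0.04, 0.04, 0], [0.07, 0.08, 0], [0.1, 0.12, 0], [0.12, 0.16, 0], [0.15, 0.2, 0], [0.18, 0.24, 0], [0.2, 0.28, 0], [0.22, 0.32, 0], [0.25, 0.36, 0], [0.27, 0.4, 0]], "rot": [[0, 0, 0.1], [0, 0, 0.2], [0, 0, 0.3], [0, 0, 0.4], [0, 0, 0.5], [0, 0, 0.6], [0, 0, 0.7], [0, 0, 0.8], [0, 0, 0.9], [0, 0, 0.9]], "fingers": [-1, -1, -1, -1, -1, -1, -1, -1, -1, -1], "newtons": 40}}

```text
t: 1.1
tcp_pos: [0.4096, -0.1559, 0.2417]
ee_rot: [-3.141, -0.0, 1.148]
wrist_force: [1.9, 0.2, -0.2]
gripper_width: -0.0001
```

{"method": "drive_tool", "body": {"delta_pos": [[0.02, 0.045, 0], [0.04, 0.09, 0], [0.06, 0.135, 0], [0.08, 0.18, 0], [0.1, 0.215, 0], [0.1, 0.215, -0.04], [0.1, 0.215, -0.085], [0.1, 0.215, -0.13], [0.1, 0.215, -0.165], [0.1, 0.215, -0.165]], "rot": [[0, 0, 0], [0, 0, 0], [0, 0, 0], [0, 0, 0], [0, 0, 0], [0, 0, 0], [0, 0, 0], [0, 0, 0], [0, 0, 0], [0, 0, 0]], "fingers": [-1, -1, -1, -1, -1, -1, -1, -1, -1, -1]}}

```text
t: 2.1
tcp_pos: [0.5071, 0.0592, 0.0725]
ee_rot: [-3.134, 0.003, 1.148]
wrist_force: [-0.8, 0.2, 0.5]
gripper_width: -0.0001
```

```bash
python3 - <<'E'
from h import *
s=sensors.state();print(s["tcp_pos"],s["ee_rot"])
a,_=imaging.get_image("side");b,_=imaging.get_image("top")
a=cv2.resize(a[150:350,180:480],(780,520));cv2.imwrite("pics/s1.png",a[:,:,::-1])
b=cv2.resize(b[130:310,250:480],(782,594));cv2.imwrite("pics/t1.png",b[:,:,::-1])
E
```

```text
[0.50706983 0.05919957 0.07251918] [-3.13384063e+00  2.61940234e-03  1.14779271e+00]
```

View pics/s1.png

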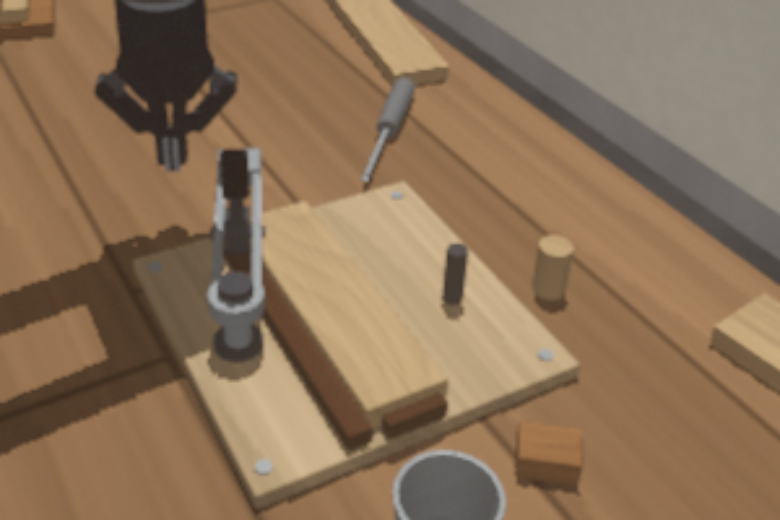

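View pics/t1.png

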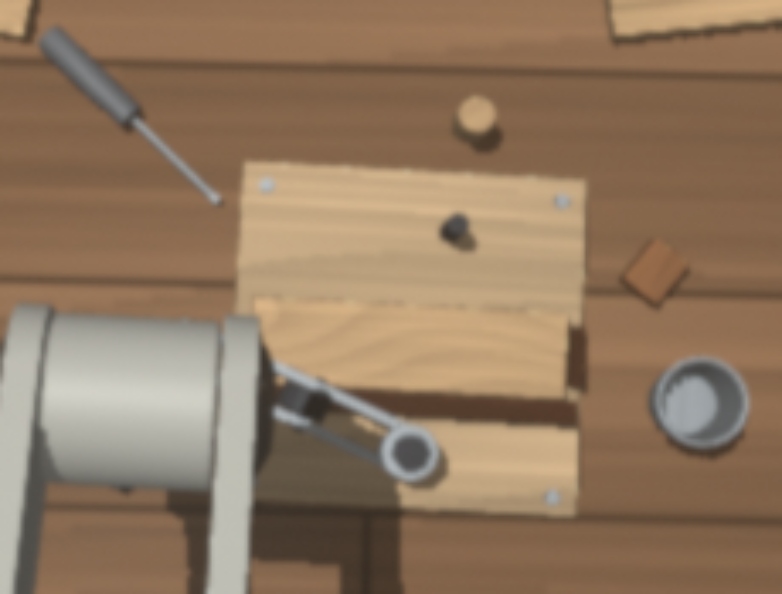

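{"method": "drive_tool", "body": {"delta_pos": [[0.01, -0.01, -0.014], [0.023, -0.012, -0.014], [0.035, -0.016, -0.014], [0.048, -0.021, -0.014], [0.06, -0.026, -0.014], [0.072, -0.032, -0.014], [0.083, -0.039, -0.014], [0.094, -0.047, -0.014], [0.104, -0.056, -0.014], [0.114, -0.065, -0.014]], "rot": [[0, 0, 0], [0, 0, 0], [0, 0, -0.07], [0, 0, -0.14], [0, 0, -0.21], [0, 0, -0.28], [0, 0, -0.35], [0, 0, -0.42], [0, 0, -0.49], [0, 0, -0.56]], "fingers": [-1, -1, -1, -1, -1, -1, -1, -1, -1, -1]}}

```text
t: 3.2
tcp_pos: [0.6254, -0.0061, 0.0657]
ee_rot: [-3.141, -0.002, 0.585]
wrist_force: [-2.2, 0.6, -0.5]
gripper_width: 0.0001
```

```bash
python3 - <<'E'
from h import *
s=sensors.state();print(s["tcp_pos"],s["ee_rot"],s["wrist_force"])
a,_=imaging.get_image("side")
a=cv2.resize(a[150:350,180:480],(780,520));cv2.imwrite("pics/s2.png",a[:,:,::-1])
E
```

```text
[ 0.62539805 -0.00614841  0.06570262] [-3.14148677e+00 -1.62122673e-03  5.84736504e-01] [-2.16270933  0.55514844 -0.45585942]
```

View pics/s2.png

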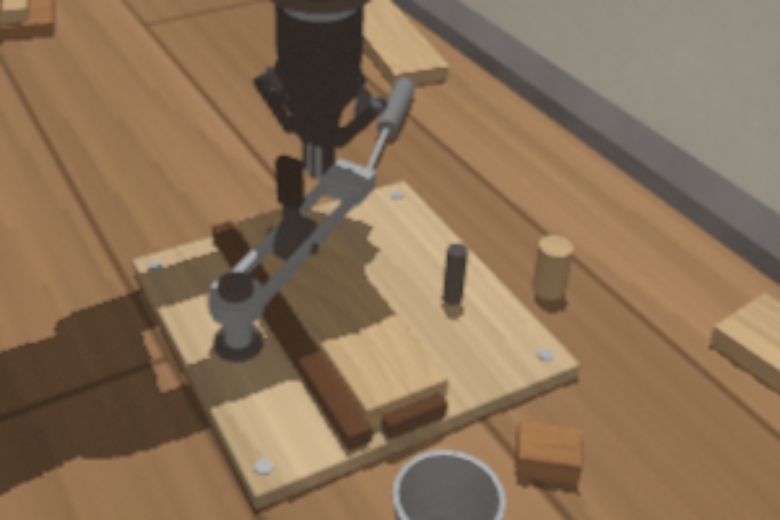

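{"method": "drive_tool", "body": {"delta_pos": [[0.006, -0.012, -0.006], [0.014, -0.023, -0.006], [0.021, -0.034, -0.006], [0.028, -0.045, -0.006], [0.033, -0.057, -0.006], [0.038, -0.07, -0.006], [0.042, -0.082, -0.006], [0.044, -0.09, -0.006], [0.044, -0.09, -0.006]], "rot": [[0, 0, -0.07], [0, 0, -0.14], [0, 0, -0.21], [0, 0, -0.28], [0, 0, -0.35], [0, 0, -0.42], [0, 0, -0.49], [0, 0, -0.56], [0, 0, -0.6]], "fingers": [-1, -1, -1, -1, -1, -1, -1, -1, -1]}}

```text
t: 4.15
tcp_pos: [0.6717, -0.0983, 0.0616]
ee_rot: [3.14, -0.004, -0.023]
wrist_force: [0.7, 0.1, 0.8]
gripper_width: -0.0001
```

```bash
python3 - <<'E'
from h import *
s=sensors.state();print(s["tcp_pos"],s["ee_rot"],s["wrist_force"])
a,_=imaging.get_image("side")
a=cv2.resize(a[150:350,180:480],(780,520));cv2.imwrite("pics/s3.png",a[:,:,::-1])
E
```

```text
[ 0.67166347 -0.09834197  0.06161792] [ 3.14014204 -0.00417426 -0.02276111] [0.70501517 0.10296992 0.83374356]
```

View pics/s3.png

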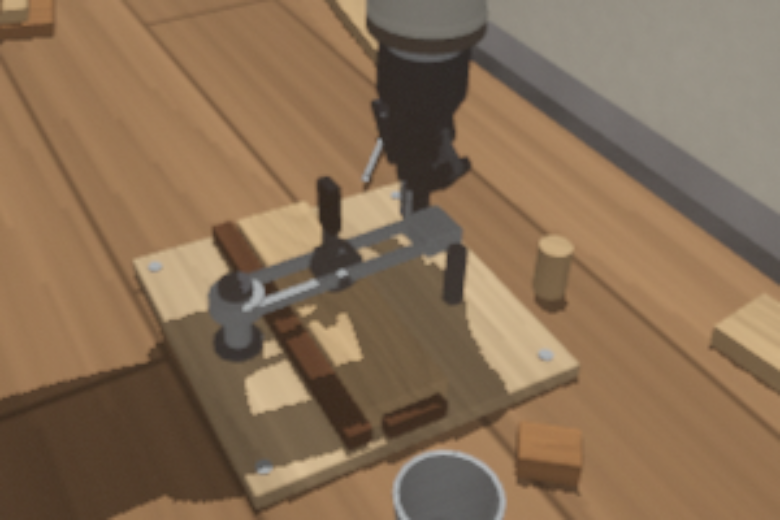

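The side view shows the strap nearly over, with the end block at about (437,228) just short of the stop post at (455,265). The lever is still upright. I'll press on slowly until the wrist force rises.

{"method": "drive_tool", "body": {"delta_pos": [[0, -0.002, 0], [0, -0.004, 0], [0, -0.006, 0], [0, -0.006, 0]], "rot": [[0, 0, 0], [0, 0, 0], [0, 0, 0], [0, 0, 0]], "fingers": [-1, -1, -1, -1]}}

```text
t: 4.6
tcp_pos: [0.6716, -0.1041, 0.0619]
ee_rot: [3.14, -0.004, -0.024]
wrist_force: [-0.2, 0.2, -0.5]
gripper_width: 0.0002
```

{"method": "drive_tool", "body": {"delta_pos": [[0, -0.002, 0], [0, -0.004, 0], [0, -0.005, 0], [0, -0.005, 0]], "rot": [[0, 0, 0], [0, 0, 0], [0, 0, 0], [0, 0, 0]], "fingers": [-1, -1, -1, -1]}}

```text
t: 5.0
tcp_pos: [0.6717, -0.1089, 0.0619]
ee_rot: [3.141, -0.004, -0.024]
wrist_force: [1.6, 3.1, 0.7]
gripper_width: 0.0
```

{"method": "drive_tool", "body": {"delta_pos": [[0, -0.001, 0], [0, -0.002, 0], [0, -0.003, 0], [0, -0.003, 0]], "rot": [[0, 0, 0], [0, 0, 0], [0, 0, 0], [0, 0, 0]], "fingers": [-1, -1, -1, -1]}}

```text
t: 5.4
tcp_pos: [0.6717, -0.1094, 0.0619]
ee_rot: [-3.139, -0.004, -0.023]
wrist_force: [1.1, 20.9, 3.9]
gripper_width: -0.0001
```

The force rose to 21 N with almost no travel, so the strap is against its stop. I'll back off, lift and look.

{"method": "drive_tool", "body": {"delta_pos": [[0, 0.015, 0], [0, 0.035, 0], [0, 0.045, 0.04], [0, 0.055, 0.085], [0, 0.06, 0.13], [0.0, 0.06, 0.15], [0.0, 0.06, 0.15]], "rot": [[0, 0, 0], [0, 0, 0], [0, 0, 0], [0, 0, 0], [0, 0, 0], [0, 0, 0], [0, 0, 0]], "fingers": [-1, -1, -1, -1, -1, -1, -1]}}

```text
t: 6.1
tcp_pos: [0.6726, -0.0484, 0.2159]
ee_rot: [-3.14, -0.01, -0.022]
wrist_force: [1.2, 0.1, -1.0]
gripper_width: 0.0002
```

```bash
python3 - <<'E'
from h import *
s=sensors.state();print(s["tcp_pos"],s["ee_rot"],s["wrist_force"])
for n in("side","top"):
    im,d=imaging.get_image(n); np.savez(f"{n}4.npz",im=im,d=d,T=imaging.calibration(n)["cam_to_world"])
    a=cv2.resize(im[150:350,180:480],(780,520)) if n=="side" else cv2.resize(im[130:310,250:480],(782,594))
    cv2.imwrite(f"pics/{n}4.png",a[:,:,::-1])
E
```

```text
[ 0.67260961 -0.04839598  0.21585645] [-3.14000779 -0.00956033 -0.02192343] [ 1.21105329  0.10914233 -0.96102433]
```

View pics/side4.png

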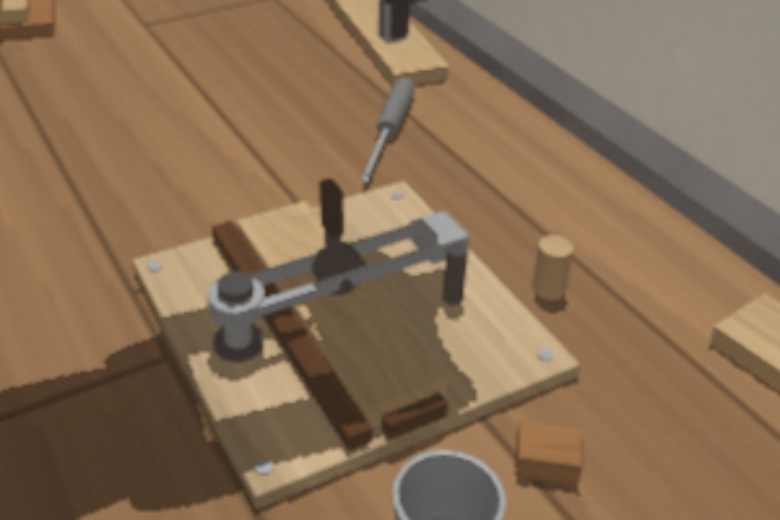

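View pics/top4.png

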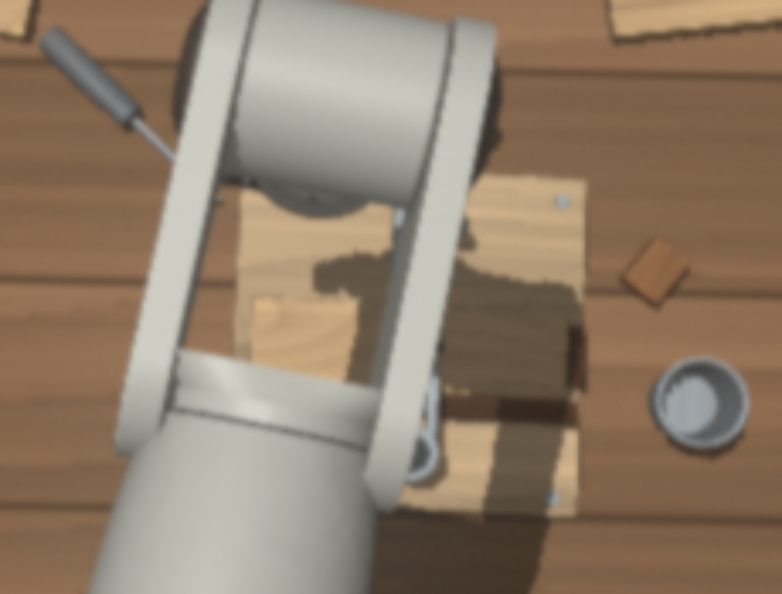

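Strap lies along fixture +x against the stop post (block at (442,232), post at (455,275)). The lever is upright, with its tip near (331,184). Next I'll measure the lever tip and hinge on the strap's vertical plane.

```bash
python3 - <<'E'
from h import *
z=np.load("side4.npz");T=z["T"];c=imaging.calibration("side");f,cx,cy=K(c)
o=T[:3,3]
for n,u,v in[("tip",331,185),("handlebase",335,232),("cam",338,266),("block",442,225)]:
    uu=180+u/2.6;vv=150+v/2.6
    ray=T[:3,:3]@np.array([(uu-cx)/f,(vv-cy)/f,1])
    print(n,(o+ray*(-.139-o[1])/ray[1]).round(4))
P=cloud(z["d"],c,T)
for u,v in[(331,200),(337,222),(442,232),(236,286),(420,240)]: print(u,v,P[int(150+v/2.6),int(180+u/2.6)].round(4))
E
```

```text
tip [ 0.567  -0.139   0.1446]
handlebase [ 0.5714 -0.139   0.0974]
cam [ 0.5748 -0.139   0.061 ]
block [ 0.6763 -0.139   0.0664]
331 200 [ 0.5605 -0.1498  0.1419]
337 222 [ 0.5647 -0.1511  0.119 ]
442 232 [ 0.6696 -0.1486  0.0686]
236 286 [ 0.4818 -0.1425  0.0805]
420 240 [ 0.6519 -0.1405  0.0611]
```

{"method": "drive_tool", "body": {"delta_pos": [[-0.035, -0.023, 0], [-0.07, -0.045, 0], [-0.105, -0.068, 0], [-0.142, -0.091, 0], [-0.142, -0.091, 0], [-0.142, -0.091, -0.03], [-0.142, -0.091, -0.06], [-0.142, -0.091, -0.074], [-0.142, -0.091, -0.074]], "rot": [[0, 0, 0], [0, 0, 0], [0, 0, 0], [0, 0, 0], [0, 0, 0], [0, 0, 0], [0, 0, 0], [0, 0, 0], [0, 0, 0]], "fingers": [-1, -1, -1, -1, -1, -1, -1, -1, -1]}}

```text
t: 7.1
tcp_pos: [0.5287, -0.139, 0.1351]
ee_rot: [-3.137, 0.0, -0.022]
wrist_force: [-1.0, 0.1, -0.5]
gripper_width: 0.0001
```

```bash
cat > snap.py <<'E'
from h import *
import sys
s=sensors.state();print(s["tcp_pos"],s["ee_rot"],s["wrist_force"])
a,_=imaging.get_image("side")
a=cv2.resize(a[150:350,180:480],(780,520));cv2.imwrite(f"pics/{sys.argv[1]}.png",a[:,:,::-1])
E
python3 snap.py s5
```

```text
[ 0.5286992  -0.1389506   0.13508144] [-3.13738377e+00  1.87926237e-04 -2.20609659e-02] [-0.96086427  0.14945606 -0.48510894]
```

View pics/s5.png

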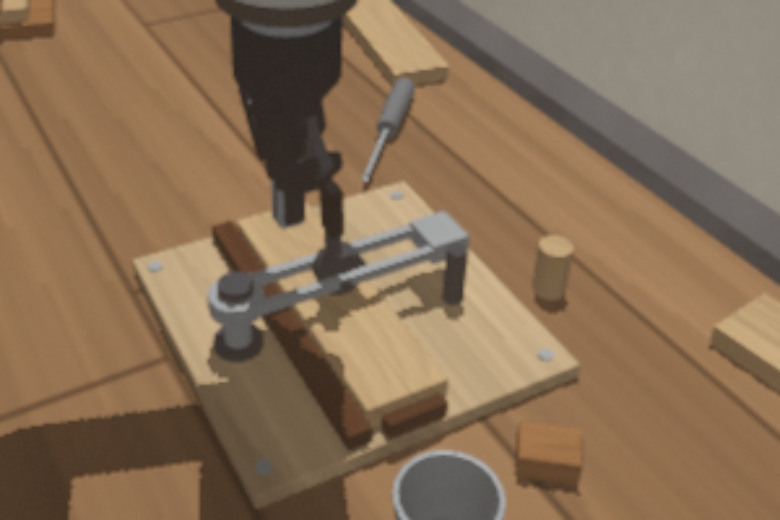

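{"method": "drive_tool", "body": {"delta_pos": [[0.01, 0, 0.002], [0.018, 0, 0.002], [0.026, 0, 0.002], [0.034, 0, 0.002], [0.043, -0.001, 0], [0.051, -0.001, -0.002], [0.059, -0.001, -0.006], [0.066, -0.001, -0.009], [0.066, -0.001, -0.009]], "rot": [[0, 0, 0], [0, 0, 0], [0, 0, 0], [0, 0, 0], [0, 0, 0], [0, 0, 0], [0, 0, 0], [0, 0, 0], [0, 0, 0]], "fingers": [-1, -1, -1, -1, -1, -1, -1, -1, -1]}}

```text
t: 8.05
tcp_pos: [0.5959, -0.1402, 0.127]
ee_rot: [-3.138, -0.001, -0.022]
wrist_force: [-0.4, 0.5, -0.1]
gripper_width: 0.0
```

```bash
python3 snap.py s6
```

```text
[ 0.59590883 -0.14016859  0.12695605] [-3.13778298e+00 -1.25467262e-03 -2.19442986e-02] [-0.44018533  0.46189137 -0.08734693]
```

View pics/s6.png

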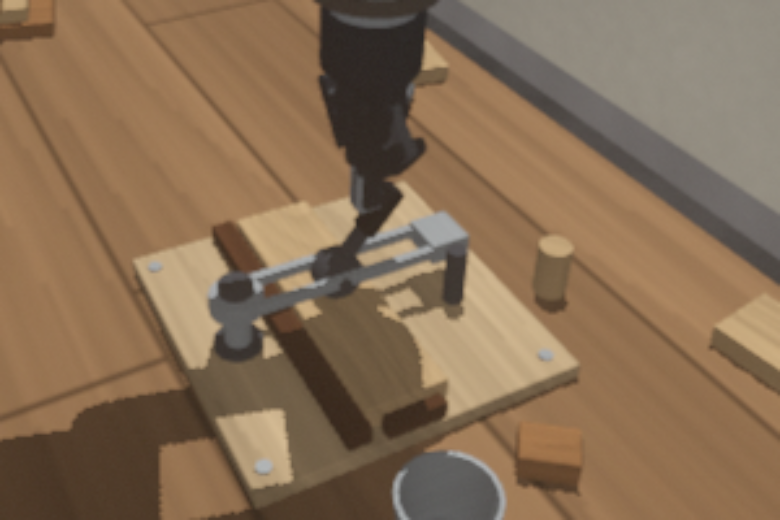

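The lever has turned to about 50°, with the fingers on its handle near (375,205). Carrying on down the arc.

{"method": "drive_tool", "body": {"delta_pos": [[0.004, 0, -0.004], [0.008, 0, -0.009], [0.012, 0, -0.013], [0.015, 0, -0.017], [0.018, 0, -0.022], [0.02, 0, -0.026], [0.021, 0, -0.029], [0.021, 0, -0.029]], "rot": [[0, 0, 0], [0, 0, 0], [0, 0, 0], [0, 0, 0], [0, 0, 0], [0, 0, 0], [0, 0, 0], [0, 0, 0]], "fingers": [-1, -1, -1, -1, -1, -1, -1, -1]}}

```text
t: 8.9
tcp_pos: [0.6175, -0.1404, 0.0988]
ee_rot: [-3.139, -0.004, -0.022]
wrist_force: [1.7, -1.3, 5.7]
gripper_width: 0.0002
```

{"method": "drive_tool", "body": {"delta_pos": [[0.001, 0, -0.003], [0.002, 0, -0.006], [0.002, 0, -0.008], [0.002, 0, -0.008]], "rot": [[0, 0, 0], [0, 0, 0], [0, 0, 0], [0, 0, 0]], "fingers": [-1, -1, -1, -1]}}

```text
t: 9.3
tcp_pos: [0.6204, -0.1406, 0.0914]
ee_rot: [-3.139, -0.006, -0.022]
wrist_force: [3.3, 0.1, 6.8]
gripper_width: -0.0002
```

```bash
python3 snap.py s7
```

```text
[ 0.6204288  -0.1405988   0.09135895] [-3.1390455  -0.00570973 -0.02192468] [3.30851528 0.1079923  6.82814901]
```

View pics/s7.png

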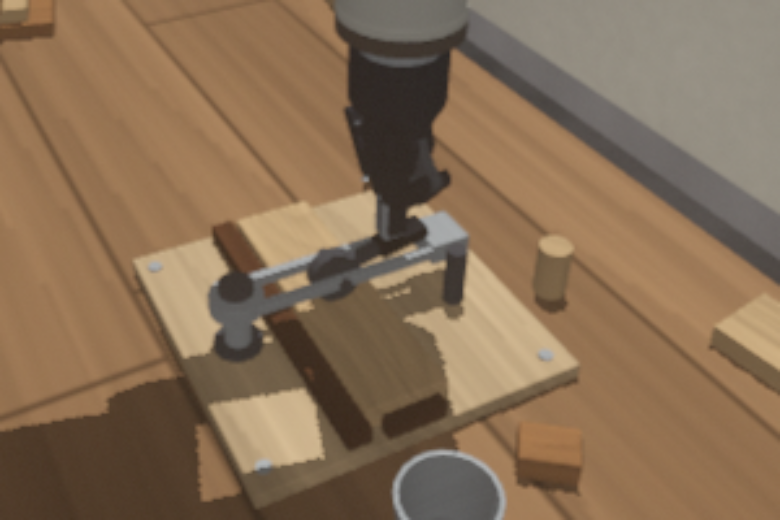

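The lever lies nearly flat over the strap, its end at about (425,228). The force isn't at the stop level yet, so I'll press further in small steps.

{"method": "drive_tool", "body": {"delta_pos": [[0, 0, -0.002], [0, 0, -0.003], [0, 0, -0.003]], "rot": [[0, 0, 0], [0, 0, 0], [0, 0, 0]], "fingers": [-1, -1, -1]}}

```text
t: 9.65
tcp_pos: [0.621, -0.1407, 0.0901]
ee_rot: [-3.14, -0.008, -0.022]
wrist_force: [-8.1, 2.5, 22.8]
gripper_width: -0.0001
```

{"method": "drive_tool", "body": {"delta_pos": [[0, 0, -0.001], [0, 0, -0.002], [0, 0, -0.003], [0, 0, -0.003]], "rot": [[0, 0, 0], [0, 0, 0], [0, 0, 0], [0, 0, 0]], "fingers": [-1, -1, -1, -1]}}

```text
t: 10.05
tcp_pos: [0.6212, -0.1408, 0.0898]
ee_rot: [-3.14, -0.009, -0.022]
wrist_force: [-16.7, 3.8, 35.4]
gripper_width: 0.0003
```

It is hard against its stop: 35 N for 0.3 mm of travel. Retreating clear to check.

{"method": "drive_tool", "body": {"delta_pos": [[0, 0, 0.01], [0, 0, 0.04], [0, 0, 0.09], [0, 0, 0.14], [-0.04, -0.03, 0.15], [-0.08, -0.06, 0.15], [-0.12, -0.09, 0.15], [-0.16, -0.12, 0.15], [-0.2, -0.15, 0.15], [-0.24, -0.18, 0.15]], "rot": [[0, 0, 0], [0, 0, 0], [0, 0, 0], [0, 0, 0], [0, 0, 0], [0, 0, 0], [0, 0, 0], [0, 0, 0], [0, 0, 0], [0, 0, 0]], "fingers": [-1, -1, -1, -1, -1, -1, -1, -1, -1, -1]}}

```text
t: 11.05
tcp_pos: [0.3804, -0.3209, 0.2397]
ee_rot: [-3.14, -0.009, -0.021]
wrist_force: [0.3, -0.5, -0.7]
gripper_width: -0.0002
```

{"method": "drive_tool", "body": {"delta_pos": [[-0.03, -0.04, 0], [-0.06, -0.08, 0], [-0.09, -0.12, 0], [-0.12, -0.16, 0], [-0.12, -0.16, 0], [-0.12, -0.16, 0]], "rot": [[0, 0, 0], [0, 0, 0], [0, 0, 0], [0, 0, 0], [0, 0, 0], [0, 0, 0]], "fingers": [-1, -1, -1, -1, -1, -1]}}

```text
t: 11.65
tcp_pos: [0.2597, -0.4815, 0.2391]
ee_rot: [-3.139, -0.009, -0.023]
wrist_force: [0.1, 0.2, 0.7]
gripper_width: 0.0
```

```bash
python3 - <<'E'
from h import *
s=sensors.state();print(s["t"],s["tcp_pos"],s["wrist_force"],np.abs(s["qvel"]).max())
for n in("side","top"):
    im,d=imaging.get_image(n);c=imaging.calibration(n);T=c["cam_to_world"];f,cx,cy=K(c)
    np.savez(f"{n}8.npz",im=im,d=d,T=T)
    a=cv2.resize(im[150:350,180:480],(780,520)) if n=="side" else cv2.resize(im[130:310,250:480],(782,594))
    cv2.imwrite(f"pics/{n}8.png",a[:,:,::-1])
    o=np.load(f"{n}0.npz"); df=np.abs(im.astype(int)-o["im"]).max(-1)
    print(n,"changed px",(df>40).sum())
E
```

```text
11.65 [ 0.25965351 -0.48151306  0.23913093] [0.12008612 0.22029558 0.73939078] 0.04222028272641973
side changed px 35262
top changed px 10189
```

View pics/side8.png

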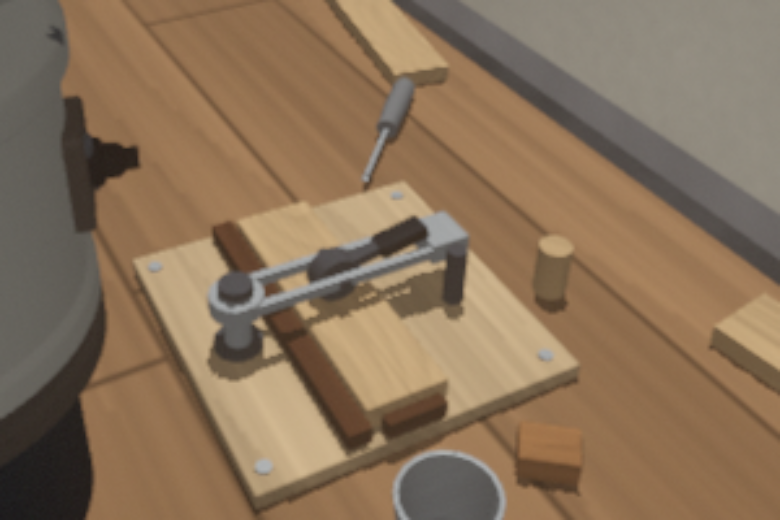

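View pics/top8.png

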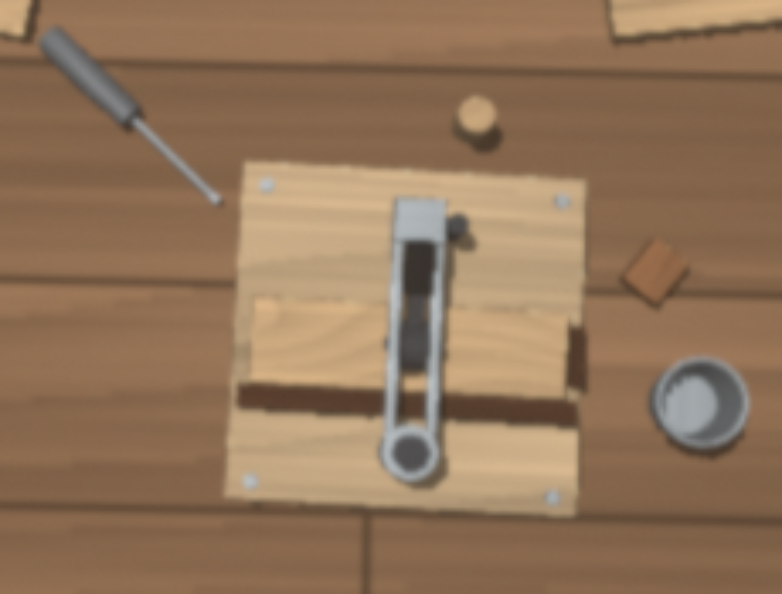

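Both views show the strap against the post (top view: block (420,218), post (457,226)) and the lever flat along the strap. The board, screwdriver, dowel, offcut and tin are at their starting pixels. One check of the lever angle, then I'll hand in.

```bash
python3 - <<'E'
from h import *
z=np.load("side8.npz");T=z["T"];c=imaging.calibration("side");f,cx,cy=K(c);o=T[:3,3]
q=[]
for u,v in[(378,250),(420,233)]:  # handle centre line: base, near the end
    ray=T[:3,:3]@np.array([(180+u/2.6-cx)/f,(150+v/2.6-cy)/f,1]);q.append(o+ray*(-.140-o[1])/ray[1])
d=q[1]-q[0];print(np.round(q,4),"slope deg",np.degrees(np.arctan2(d[2],d[0])))
a=np.load("top0.npz")["im"].astype(int);b=np.load("top8.npz")["im"].astype(int)
df=np.abs(a-b).max(-1)>40
for n,(x0,x1,y0,y1) in dict(screw=(258,318,135,195),dowel=(380,402,155,178),offcut=(430,455,200,225),tin=(438,475,235,272),boardR=(400,426,215,262)).items(): print(n,df[y0:y1,x0:x1].sum())
E
```

```text
[[ 0.612  -0.14    0.0642]
 [ 0.6532 -0.14    0.0669]] slope deg 3.7340766745004474
screw 0
dowel 0
offcut 0
tin 0
boardR 0
```

```bash
python3 -c "
from bench import r
print(r.close_job())"
```

```text
the job is handed in; nothing more can be done
None
```

The board is clamped and the job is handed in, at about 12 s of the 45 s allowed. I swung the strap round with the closed fingers until it met its stop post. Then I pushed the cam lever outwards and down to its stop and drew the arm clear.

- **Strap:** pushing on it gave 21 N with 0.5 mm of further travel. The last top view shows the end block against the stop post.
- **Lever:** pressing down gave 35 N with 0.3 mm of further travel, and it stayed down after the arm let go.
- **Surroundings:** comparing the first and last top views showed no change at the screwdriver, dowel, offcut, tin or the right-hand end of the board. The rest of the board I compared only by eye, and it had not moved.
- **Disagreement:** a rough lever slope from the side view came out at about 4°, where about 11° was expected. It rests on points picked by hand, with the camera calibration good only to about 2 mm. It errs towards further down, so I relied on the force at the stop instead.

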